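Sweep the wooden offcuts into the scrap pan

TASK

Pick up the wooden push block by its upright handle and sweep the three wooden offcuts (a bar, a D-shaped heel piece and a notched block) along the table into the steel scrap pan, until each has at least its middle past the sloping lip, over the pan's flat floor. Only the push block may touch the offcuts, never the gripper, and the tins, jar, bottle and spool stay standing where they are. Finish by standing the push block upright on the table, clear of the pan, and let go of it.

Things in the scene. Friction and masses are not known exactly. Their poses are not given: they have to be found in the camera images.
- push_block: wooden sweeping block standing on the table, 0.35 kg. Base 45 (x) x 112 (y) x 42 mm high; two cheeks 34 mm high, 98 mm apart, reach 30 mm forward at the ends of its front face. Upright handle on top, 30 (x) x 38 (y) mm, from 42 to 125 mm above the underside. Origin: underside, below the handle's axis. +x is the front: pushing face at x = 22 mm, cheek tips at 52 mm; z up.
- pan: bare steel scrap pan fixed to the table, open on top and at its mouth, 240 (x) x 180 (y) mm, inside 174 mm wide; walls 3 mm thick, 34 mm high; loop handle behind, to x = 142 mm. Origin: centre of the underside. Mouth at x = -120 mm, closed end at +120 mm: pieces go in along +x. A gentle ramp from the mouth to x = -95 mm, then a flat floor 3 mm above the table.
- bar_offcut: plain wooden bar offcut, loose, 80 mm (x) by 30 mm (y) by 28 mm high. Origin: centre of the underside.
- heel_offcut: plain wooden D-shaped heel offcut, loose, 63 mm (x, from -31 to +32, round end at +x) by 56 mm (y) by 26 mm high. Origin: about the centre of the underside.
- notched_offcut: plain wooden L-shaped block offcut, loose, 68 mm (x) by 50 mm (y) by 30 mm high, with one corner (+x, +y) cut out. Origin: about the centre of the underside.
- big_tin: glue tin, diameter 76 mm, height 97 mm; stands upright on the table; leave it where it is. Origin: centre of its underside, z up.
- small_tin: squat wax tin with a black screw cap, diameter 62 mm, height 52 mm; stands upright on the table; leave it where it is. Origin: centre of its underside, z up.
- jar: glass jar of tacks with a metal lid, diameter 54 mm, height 74 mm; stands upright on the table; leave it where it is. Origin: centre of its underside, z up.
- dye: small dye bottle with a black cap, diameter 36 mm, height 66 mm; stands upright on the table; leave it where it is. Origin: centre of its underside, z up.
- spool: wooden spool of black thread, diameter 41 mm, height 62 mm; stands upright on the table; leave it where it is. Origin: centre of its underside, z up.
- bench_vice: small bench vice bolted to the table, an obstacle behind the work on the left: its body and bar keep within 78 mm in its own x and 50 mm in its own y of its origin, 95 mm high. Origin: centre of its underside.

How it is judged:
By the outcome, as a careful person would: the job done as asked, in the order asked, and still so for the second after the job is handed in, with the robot touching nothing.
It also fails if it takes over 72 s, if anything falls off the work surface, if the arm or the gripper's body presses on something with over 40 N, if the wrist force passes 120 N, or if a joint passes its speed limit or range.

ROBOT

A 6-joint arm with a two-finger parallel gripper is mounted at the origin on the work surface; the furniture and walls round the work are solid. World frame = base frame: x ahead of the robot, y to its left, z up, the work surface at z = 0. Lengths are in mm, angles in rad, forces in N, time in s.
With the tool pointing down it reaches from about 275 to 750 mm from the base axis. Payload 10.2 kg.
Tool frame: the origin (TCP) lies midway between the tips of the shut fingers; the grasp point (between the pads) lies 19 mm behind it; z points along the fingers, y is the line along which they close (so a half turn about z gives the same grasp; the last joint's range is limited). The gripper opens to 85 mm and grips with 20 to 120 N. Pads are 22 mm wide; open, the fingers measure 114 mm over their backs; the gripper's body (76 mm by 85 mm) begins 54 mm behind the grasp point. The pads swing forward as they close: fully open they stand 13 mm farther back than shut.
Start: joints at [-1.405, 0.313, 1.498, -0, 1.331, -0.223], TCP at [199.004, -485.828, 231.294] pointing down, gripper open.
Joint ranges: [-2.94, 2.94], [-0.97, 2.17], [0.19, 2.56], [-1.23, 4.37], [0.02, 3.11], [-2.88, 2.88]. Speed limits (rad/s): [2.39, 2.39, 3.01, 3.14, 3.14, 3.14].

INTERFACE

Orientations are given as a unit quaternion [w, x, y, z].
In Python, from rig import ctrl gives the robot as it stands.
- The arm moves only by the tool send_rows, never from a script. Its argument "targets" is a list of rows, each a list of 7 numbers: the closure, from -1 (fully open) to 1 (shut), so that 0 is half open, then the shift along the tool's x, y, z in m, then the turn, a rotation vector about the tool's x, y, z in rad. In form: [[claw, dx, dy, dz, ax, ay, az], ...]. A call has exactly 10 rows; each row shifts and turns the commanded pose from where the row before left it, along the tool's axes as they then stand; what a row does not reach is not made up. A row lasts 1/8 s, in which the tool goes at most 62.5 mm and 10.7 degrees, less where a joint would pass 70% of its speed; a pose out of reach is approached as far as the arm can. A call with a gripper value outside its range is refused whole. The fingers move at their own pace and stop on an object; "squeeze" is the grip in N (left out, the last holds). Time passes only in rows, so rows that do not move let the fingers close, or fill a call up. It gives the time, the measured TCP pose, the force, the opening and the grip force at its end, in the units of the state.
- ctrl.sense(): the state, without advancing time (a new reading comes with each control period).
- ctrl.capture(name): name is "scene" or "top" or "wrist"; returns a dict with "img" (384x512x3 uint8, red, green, blue), "camera_matrix" (3x3 intrinsics, pixels), "R" (3x3) and "t" (3): a world point X has camera coordinates R X + t. Camera axes: x right, y down, z forward; pixel columns grow to the right and rows downward; lengths in mm; the calibration is good to about 2 mm. A picture is of the moment at which its call begins. There is no depth.
- ctrl.finish_job(): hands the job in; it is judged then, once.
Trained networks look in a picture, given as the dict that the camera call returned (one of the last four; its "shot" number tells which), for a name from the list of things; names that differ only in an ending like _2 or _b are one class to them, and where a whole thing is asked for, a point or a joint stands for the part that bears it (a point fixed in the world has none). Each returns a list of dicts, best first, with "score" (0 to 1); they miss things now and then, are a little off and sometimes report something else, mostly with a low value. They report only what shows in the picture. A call takes as long as a camera call.
- ctrl.boxes_of(query, picture): "extent" ([left, top, width, height] in pixels, round what is visible of it).
- ctrl.landmark_of(query, picture): "point" ([column, row] in pixels: a listed point, or the origin of a listed thing).
The state is a dict: "time_s": time; "joints": joint angles; "dq": joint speeds; "tau": joint torques, N m; "eef_pos": TCP position; "ee_rot": TCP orientation; "force": force on the tool from outside, world axes, zero at the start; "wrist_torque": the same for the moment, N m; "grip_width": opening from 0.0 (shut) to 1.0 (fully open); "grip_force": force on a finger pad.
Only numpy, scipy, OpenCV 4.12 (cv2) and the standard library are available. Lean on these libraries where they do the work, as an engineer would, in place of code of your own. Each camera call takes 0.05 s, during which the arm holds its last target. There are 200 camera calls.

## Working session

There is one attempt and no reset: what is moved stays moved. The work goes in short steps, Python scripts to look and compute and a tool call to move; the robot and the scene stay as the last step left them, time stands still between calls to the robot, and variables do not carry over. Pictures are saved under pics/ and viewed, at most 10 in all, crops included, and the job is handed in when it is done.

Besides the shell and the picture viewer there is one more tool, called after "Call:" as name([rows], argument=value, ...), one row to a line, values as JSON. send_rows: Moves the arm, as the interface text tells. Its arguments: {"type":"object","properties":{"targets":{"type":"array"},"squeeze":{"type":"number"}},"required":["targets"]}

```bash
mkdir -p pics; ls; cat > h.py <<'E'
import numpy as np, cv2
from rig import ctrl
def ray(p,uv,z):
    K=np.array(p["camera_matrix"]);R=np.array(p["R"]);t=np.array(p["t"]).ravel()
    d=R.T@np.linalg.solve(K,[uv[0],uv[1],1.]);c=-R.T@t
    return c+d*(z-c[2])/d[2]
def proj(p,X):
    K=np.array(p["camera_matrix"]);R=np.array(p["R"]);t=np.array(p["t"]).ravel()
    q=K@(R@np.array(X,float)+t);return q[:2]/q[2]
def save(p,f,s=1.5): cv2.imwrite(f,cv2.resize(p["img"][:,:,::-1],None,fx=s,fy=s))
E
python3 - <<'E'
from h import *
for n in("top","scene"):
    p=ctrl.capture(n);save(p,f"pics/{n}0.png")
    for q in "push_block pan bar_offcut heel_offcut notched_offcut big_tin small_tin jar dye spool bench_vice".split():
        for r in ctrl.landmark_of(q,p)[:2]:
            print(n,q,round(r["score"],2),np.round(r["point"]),np.round(ray(p,r["point"],0))[:2])
print(ctrl.sense())
E
```

```text
pics
top push_block 0.96 [148. 228.] [403. 313.]
top push_block 0.52 [288. 194.] [500. -51.]
top pan 0.65 [399. 195.] [ 506. -340.]
top bar_offcut 0.75 [214. 222.] [425. 143.]
top bar_offcut 0.45 [247. 247.] [361.  53.]
top heel_offcut 0.77 [290. 194.] [502. -56.]
top notched_offcut 0.58 [206. 155.] [599. 168.]
top big_tin 0.76 [258. 149.] [620.  33.]
top small_tin 0.91 [301. 243.] [375. -85.]
top jar 0.74 [249. 247.] [361.  48.]
top dye 0.62 [303. 146.] [630. -87.]
top spool 0.86 [183. 188.] [509. 227.]
scene push_block 0.89 [200. 261.] [415. 321.]
scene pan 0.94 [312. 151.] [ 514. -328.]
scene bar_offcut 0.87 [242. 227.] [424. 140.]
scene heel_offcut 0.62 [311. 151.] [ 516. -327.]
scene heel_offcut 0.56 [261. 188.] [509. -40.]
scene notched_offcut 0.72 [197. 225.] [532. 228.]
scene notched_offcut 0.59 [199. 209.] [585. 172.]
scene big_tin 0.56 [222. 185.] [618.  37.]
scene jar 0.92 [278. 219.] [367.  42.]
scene jar 0.72 [313. 148.] [ 523. -344.]
scene dye 0.63 [247. 166.] [ 633. -100.]
scene spool 0.7 [198. 228.] [522. 233.]
{'time_s': 1.2, 'joints': array([-1.40541189e+00,  3.12930784e-01,  1.49774133e+00, -3.81795386e-05,
        1.33100492e+00, -2.23407483e-01]), 'dq': array([ 0.00259685, -0.00088573,  0.00116153,  0.00030479,  0.00143468,
       -0.00087898]), 'tau': array([-5.67442294e-04, -4.12167549e+01, -2.59899938e+01, -1.72574000e-04,
        5.71410001e-04,  7.30717034e-06]), 'eef_pos': array([ 198.98621919, -485.81548123,  231.26283959]), 'ee_rot': array([-4.27140750e-05,  9.81163656e-01,  1.93178356e-01, -1.73116310e-05]), 'force': array([-0.08560956,  0.0938875 , -0.31265114]), 'wrist_torque': array([-0.03617313,  0.02191073,  0.03422652]), 'grip_force': 0.0, 'grip_width': 0.9995473203353115}
```

View pics/top0.png

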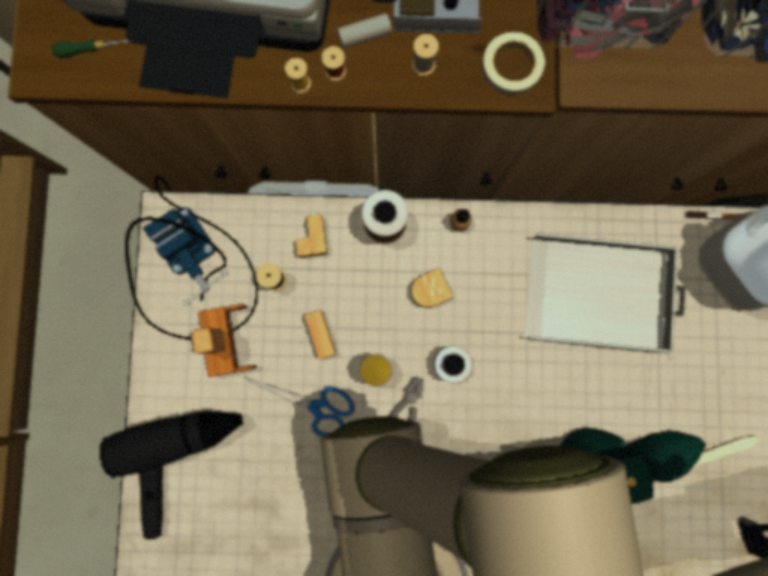

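View pics/scene0.png

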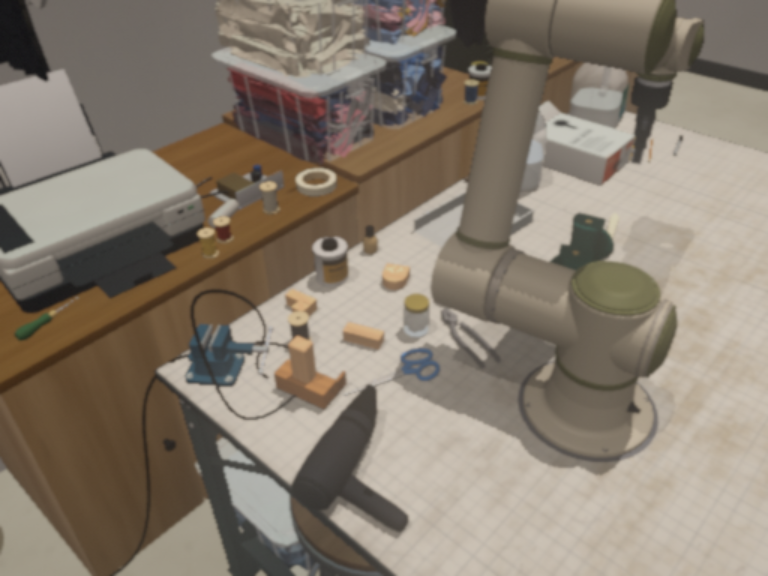

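The top view shows the block at (213,340) with its front facing −y, the bar at (319,334), the notched piece at (313,236), the heel at (431,290) and the pan with its mouth at about (531,290). The cabinet's front meets the table edge at row 195 or so. Next I'll refine the orientations and check the cabinet's height.

```bash
python3 - <<'E'
from h import *
p=ctrl.capture("top");s=ctrl.capture("scene")
def tri(a,b):
    A=[];B=[]
    for q,uv in((p,a),(s,b)):
        c=ray(q,uv,0);o=-np.array(q["R"]).T@np.array(q["t"]).ravel();d=(c-o)/np.linalg.norm(c-o)
        M=np.eye(3)-np.outer(d,d);A.append(M);B.append(M@o)
    return np.round(np.linalg.solve(sum(A),sum(B)))
f=1/1.5
print("counter corner",tri((557*f,108*f),(357*f,185*f)),"table corner",tri((143*f,193*f),(162*f,370*f)))
hsv=cv2.cvtColor(p["img"],cv2.COLOR_RGB2HSV)
print([hsv[int(v*f),int(u*f)] for u,v in((319,334),(313,236),(431,290),(215,340),(400,260))])
m=((hsv[:,:,0]<20)&(hsv[:,:,1]>95)&(hsv[:,:,2]>140)).astype(np.uint8)
n,l,st,_=cv2.connectedComponentsWithStats(m)
for i in range(1,n):
    if st[i,4]>60 and st[i,1]>130 and st[i,0]<330:
        c=max(cv2.findContours((l==i).astype(np.uint8),0,2)[0],key=cv2.contourArea)
        W=np.array([ray(p,q[0],28)[:2] for q in c],np.float32)
        r=cv2.minAreaRect(W);print(st[i],np.round(r[0]),np.round(r[1]),round(r[2],1),"approx",np.round(cv2.approxPolyDP(W,8,True)[:,0]).tolist())
print("pan rim z34:",[np.round(ray(p,(u*f,v*f),34)[:2]).tolist() for u,v in((537,237),(674,248),(668,350),(525,337))])
for o in(("big_tin",97),("small_tin",52),("jar",74),("dye",66),("spool",62),("bench_vice",90),("push_block",125),("heel_offcut",26),("notched_offcut",30)):
  for b in ctrl.boxes_of(o[0],p)[:1]:
    x,y,w,h=b["extent"];print(o[0],round(b["score"],2),[np.round(ray(p,q,z)[:2]).tolist() for z in(0,o[1]) for q in((x,y),(x+w,y+h))])
roi=p["img"][120:260,85:325,::-1];cv2.imwrite("pics/crop.png",cv2.resize(roi,None,fx=3.3,fy=3.3,interpolation=cv2.INTER_CUBIC))
E
```

```text
counter corner [ 829. -261.   29.] table corner [660. 463.   2.]
[array([ 19, 152, 201], dtype=uint8), array([ 19, 149, 200], dtype=uint8), array([ 24, 101, 200], dtype=uint8), array([ 14, 162,  85], dtype=uint8), array([ 24,  47, 197], dtype=uint8)]
[198 156  13  14  71] [575. 170.] [34. 31.] 2.1 approx [[592.0, 158.0], [558.0, 185.0], [574.0, 170.0], [561.0, 154.0]]
[277 184  12  21  62] [497. -33.] [55. 11.] 23.4 approx [[524.0, -26.0], [516.0, -19.0], [473.0, -38.0], [473.0, -48.0]]
[127 202  34  49 640] [410. 321.] [ 78. 125.] 86.6 approx [[470.0, 278.0], [453.0, 349.0], [400.0, 356.0], [383.0, 335.0], [348.0, 325.0], [356.0, 285.0], [389.0, 297.0], [385.0, 337.0], [393.0, 322.0], [428.0, 327.0], [421.0, 301.0], [462.0, 308.0]]
[211 207  13  30  64] [426. 129.] [79.  8.] 22.8 approx [[461.0, 148.0], [388.0, 118.0]]
[203 208  18  31 205] [419. 148.] [81. 21.] 22.8 approx [[455.0, 166.0], [382.0, 143.0], [385.0, 122.0], [388.0, 133.0], [458.0, 153.0]]
pan rim z34: [[596.0, -225.0], [583.0, -460.0], [409.0, -445.0], [424.0, -205.0]]
big_tin 0.68 [[677.0, 81.0], [578.0, -15.0], [652.0, 76.0], [561.0, -11.0]]
small_tin 0.66 [[409.0, -52.0], [342.0, -119.0], [408.0, -48.0], [344.0, -111.0]]
jar 0.77 [[387.0, 74.0], [338.0, 9.0], [388.0, 71.0], [341.0, 11.0]]
dye 0.62 [[655.0, -82.0], [605.0, -122.0], [639.0, -75.0], [592.0, -113.0]]
spool 0.56 [[547.0, 264.0], [495.0, 190.0], [538.0, 251.0], [489.0, 181.0]]
push_block 0.6 [[474.0, 364.0], [343.0, 270.0], [464.0, 326.0], [349.0, 243.0]]
heel_offcut 0.8 [[536.0, -22.0], [477.0, -78.0], [532.0, -21.0], [475.0, -75.0]]
notched_offcut 0.91 [[640.0, 197.0], [551.0, 141.0], [633.0, 192.0], [547.0, 138.0]]
```

View pics/crop.png

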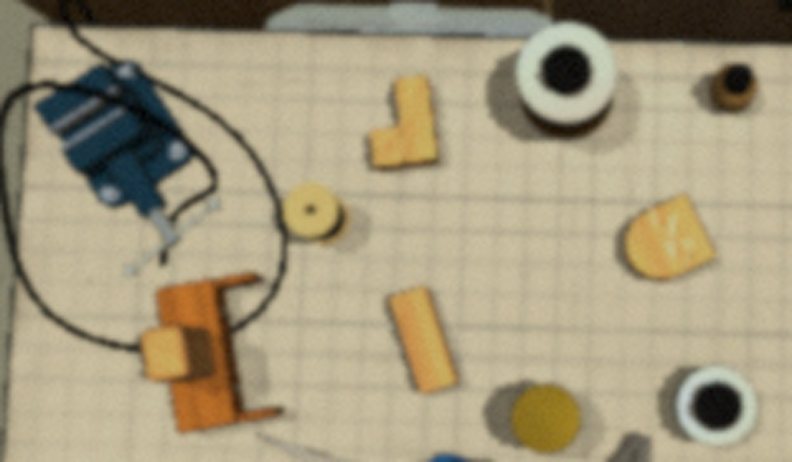

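The crop gives clear outlines: notched block around (405,122), bar (422,340), heel (670,238), push block base (198,355) with its handle top at (166,353). I'll turn these corners into world poses.

```bash
python3 - <<'E'
from h import *
p=ctrl.capture("top")
def W(pts,z): return np.array([ray(p,(u/3.3+85,v/3.3+120),z)[:2] for u,v in pts])
D={"notch":([(397,78),(428,76),(436,160),(372,166),(370,132),(400,128)],30),"bar":([(389,297),(426,290),(456,380),(420,390)],28),"heel":([(685,196),(716,256),(626,240),(660,278)],26),
"base":([(157,289),(215,281),(240,420),(180,432)],42),"tips":([(260,276),(282,412)],34),"handle":([(143,331),(185,326),(190,376),(145,380)],125),
"spool":([(312,212)],62),"big":([(566,70)],97),"dye":([(738,78)],66),"jar":([(546,418)],74),"small":([(716,405)],52),"vice":([(130,270),(217,205),(180,150)],50)}
for k,(a,z) in D.items():
    w=W(a,z);print(k,np.round(w).tolist(),"mean",np.round(w.mean(0)))
E
```

```text
notch [[624.0, 169.0], [626.0, 144.0], [560.0, 136.0], [554.0, 185.0], [581.0, 188.0], [584.0, 165.0]] mean [588. 164.]
bar [[452.0, 168.0], [459.0, 140.0], [390.0, 115.0], [382.0, 142.0]] mean [421. 141.]
heel [[537.0, -59.0], [491.0, -83.0], [501.0, -13.0], [473.0, -40.0]] mean [500. -49.]
base [[453.0, 343.0], [460.0, 299.0], [356.0, 275.0], [346.0, 320.0]] mean [404. 309.]
tips [[466.0, 267.0], [363.0, 245.0]] mean [414. 256.]
handle [[419.0, 327.0], [423.0, 298.0], [388.0, 292.0], [385.0, 323.0]] mean [404. 310.]
spool [[513.0, 224.0]] mean [513. 224.]
big [[618.0, 36.0]] mean [618.  36.]
dye [[623.0, -94.0]] mean [623. -94.]
jar [[364.0, 44.0]] mean [364.  44.]
small [[376.0, -82.0]] mean [376. -82.]
vice [[467.0, 362.0], [518.0, 299.0], [559.0, 329.0]] mean [515. 330.]
```

Call:
send_rows([
  [-1,0.03,-0.04,0,0,0,0],
  [-1,0.03,-0.04,0,0,0,0],
  [-1,0.03,-0.04,0,0,0,0],
  [-1,0.03,-0.04,0,0,0,0],
  [-1,0.03,-0.04,0,0,0,0],
  [-1,0.03,-0.04,0,0,0,0],
  [-1,0.03,-0.04,0,0,0,0],
  [-1,0.03,-0.04,0,0,0,0],
  [-1,0.03,-0.04,0,0,0,0],
  [-1,0.03,-0.04,0,0,0,0.19],
], squeeze=60)

```text
time_s: 3.05
eef_pos: [323.0, -11.1, 231.6]
ee_rot: [0.0, 0.993, 0.12, 0.0]
force: [-0.1, -0.3, -0.0]
grip_width: 0.997
grip_force: 0.0
```

```bash
cat >> h.py <<'E'
def go(*tg):
    """tg: (x,y,z,psi_deg). prints tool-frame steps with the turn applied after the shift"""
    s=ctrl.sense();w,a,b,c=s["ee_rot"];psi=2*np.arctan2(b,a);P=np.array(s["eef_pos"])
    print("t",s["time_s"],"P",np.round(P,1),"psi",round(np.degrees(psi),1),"F",np.round(s["force"],1),"grip",round(s["grip_width"],3),s["grip_force"],"j6",round(s["joints"][5],2))
    for x,y,z,d in tg:
        D=np.array([x,y,z])-P;c_,s_=np.cos(psi),np.sin(psi)
        n=np.radians(d);e=(psi-n+np.pi)%(2*np.pi)-np.pi
        print("->",(x,y,z,d),"dx %.1f dy %.1f dz %.1f az %.3f"%(D[0]*c_+D[1]*s_,D[0]*s_-D[1]*c_,-D[2],e))
        P=np.array([x,y,z]);psi=n
E
python3 -c "
from h import *
go((404,309.5,231,11.5))"
```

```text
t 3.05 P [323.  -11.1 231.6] psi 13.7 F [-0.1 -0.3 -0. ] grip 0.997 0.0 j6 0.93
-> (404, 309.5, 231, 11.5) dx 154.8 dy -292.2 dz 0.6 az 0.039
```

Call:
send_rows([
  [-1,0.02,-0.0414,0,0,0,0],
  [-1,0.02,-0.0414,0,0,0,0],
  [-1,0.02,-0.0414,0,0,0,0],
  [-1,0.02,-0.0414,0,0,0,0],
  [-1,0.02,-0.0414,0,0,0,0],
  [-1,0.02,-0.0414,0,0,0,0],
  [-1,0.019,-0.0414,0,0,0,0],
  [-1,0,0,0.04,0,0,0],
  [-1,0,0,0.02,0,0,0],
  [-1,0,0,0,0,0,0],
])

```text
time_s: 4.3
eef_pos: [387.7, 301.7, 170.4]
ee_rot: [0.0, 0.993, 0.121, -0.001]
force: [-0.4, 0.2, 0.5]
grip_width: 1.001
grip_force: 0.0
```

```bash
python3 -c "
from h import *
p=ctrl.capture('wrist');save(p,'pics/w1.png')
for r in ctrl.landmark_of('push_block',p)[:1]: print(r, ray(p,r['point'],0))
print(np.round(proj(p,(404,309.5,125)))*1.5)
go((404,309.5,75,11.5))"
```

```text
{'point': [247.6, 155.0], 'score': 0.58} [399.34500197 313.96304229   0.        ]
[376.5 282. ]
t 4.4 P [388.7 302.  172.2] psi 13.9 F [ 0.2 -0.   0.6] grip 1.001 0.0 j6 1.75
-> (404, 309.5, 75, 11.5) dx 16.7 dy -3.6 dz 97.2 az 0.041
```

View pics/w1.png

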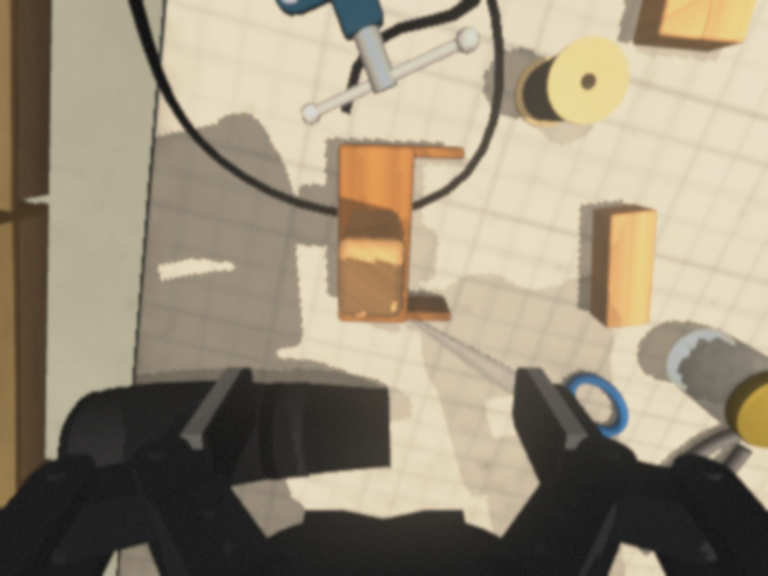

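The wrist view shows the block upright and square to the fingers, with the handle top near (373,285), which matches the estimate. I'll close in now.

Call:
send_rows([
  [-1,0.0165,-0.0035,0,0,0,0],
  [-1,0,0,0,0,0,0],
  [-1,0,0,0.032,0,0,0],
  [-1,0,0,0.032,0,0,0],
  [-1,0,0,0.032,0,0,0],
  [-1,0,0,0,0,0,0],
  [1,0,0,0,0,0,0],
  [1,0,0,0,0,0,0],
  [1,0,0,0,0,0,0],
  [1,0,0,0,0,0,0],
], squeeze=80)

```text
time_s: 5.65
eef_pos: [403.8, 309.7, 76.3]
ee_rot: [-0.001, 0.993, 0.121, 0.001]
force: [-2.5, 1.1, 6.5]
grip_width: 0.342
grip_force: 77.8
```

```bash
python3 -c "
from h import *
go((404,309.5,175,11.5))"
```

```text
t 5.65 P [403.8 309.7  76.3] psi 13.9 F [-2.5  1.1  6.5] grip 0.342 77.76449918746948 j6 1.75
-> (404, 309.5, 175, 11.5) dx 0.2 dy 0.3 dz -98.7 az 0.041
```

Call:
send_rows([
  [1,0,0,-0.03,0,0,0.11],
  [1,0,0,-0.03,0,0,0.11],
  [1,0,0,-0.03,0,0,0.11],
  [1,0.021,0.047,0,0,0,0],
  [1,0.021,0.047,0,0,0,0],
  [1,0.021,0.047,0,0,0,0],
  [1,0.021,0.047,0,0,0,0],
  [1,0.021,0.047,0,0,0,0],
  [1,0.021,0.047,0,0,0,0],
  [1,0,0,0,0,0,0],
])

```text
time_s: 6.9
eef_pos: [504.7, 14.4, 164.8]
ee_rot: [0.0, 0.999, -0.046, -0.0]
force: [0.4, 0.7, -3.7]
grip_width: 0.341
grip_force: 80.7
```

```bash
python3 -c "
from h import *
p=ctrl.capture('top');
cv2.imwrite('pics/t2.png',cv2.resize(p['img'][110:260,160:440,::-1],None,fx=2.8,fy=2.8,interpolation=cv2.INTER_CUBIC))
for q in ('heel_offcut','pan'):
  for r in ctrl.landmark_of(q,p)[:1]: print(q,r, ray(p,r['point'],3 if q=='pan' else 0))
go((506,18,81,-5))"
```

```text
heel_offcut {'point': [286.9, 194.5], 'score': 0.41} [500.24175155 -46.64120965   0.        ]
pan {'point': [397.9, 197.9], 'score': 0.86} [ 498.35349968 -336.92487346    3.        ]
t 7.05 P [503.7  17.8 165. ] psi -5.0 F [ 0.2  1.  -4.5] grip 0.345 80.66389918327332 j6 1.46
-> (506, 18, 81, -5) dx 2.2 dy -0.4 dz 84.0 az -0.000
```

View pics/t2.png

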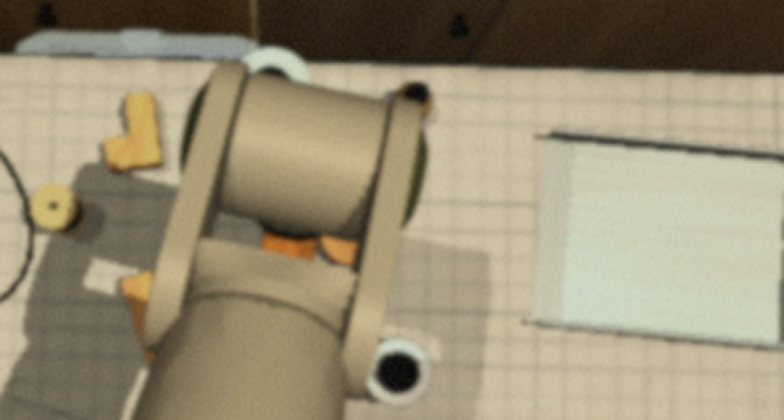

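Call:
send_rows([
  [1,0.002,0,0.04,0,0,0],
  [1,0,0,0.03,0,0,0],
  [1,0,0,0.014,0,0,0],
  [1,0,0,0,0,0,0],
  [1,0.0015,0.015,0,0,0,0],
  [1,0.0025,0.025,0,0,0,0],
  [1,0.0025,0.025,0,0,0,0],
  [1,0.0025,0.025,0,0,0,0],
  [1,0.0025,0.025,0,0,0,0],
  [1,0.0025,0.025,0,0,0,0],
])

```text
time_s: 8.3
eef_pos: [508.2, -125.6, 82.5]
ee_rot: [0.0, 0.999, -0.044, 0.001]
force: [0.5, -0.7, -5.0]
grip_width: 0.342
grip_force: 81.0
```

```bash
python3 -c "
from h import *
p=ctrl.capture('wrist');save(p,'pics/w2.png')
for z in (3,):
  for c in ((-95,-87),(-95,87),(-120,0)):
    pass
go((508,-255,81,-5))"
```

```text
t 8.35 P [ 508.5 -128.3   82.6] psi -5.1 F [ 0.  -3.3 -4.3] grip 0.34 80.73345065116882 j6 1.19
-> (508, -255, 81, -5) dx 10.8 dy 126.2 dz 1.6 az -0.002
```

View pics/w2.png

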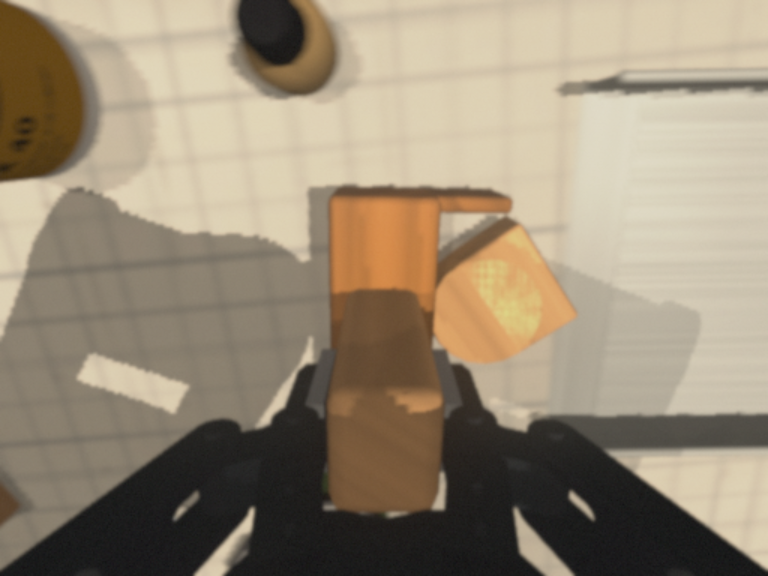

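The heel is caught between face and cheek at (505,290). The pan mouth runs from (565,88) to (530,430). I'll check alignment numerically.

```bash
python3 -c "
from h import *
p=ctrl.capture('wrist')
for n,u,v,z in (('mouthU',565,88,15),('wallU',767,72,34),('wallL',540,418,34),('wallL2',767,416,34),('ramp end U',618,100,3),('heel corner',577,315,26),('heel corner2',513,218,26)):
  print(n,np.round(ray(p,(u/1.5,v/1.5),z)))
go((508,-255,81,-5))"
```

```text
mouthU [ 600. -215.   15.]
wallU [ 598. -287.   34.]
wallL [ 447. -201.   34.]
wallL2 [ 438. -314.   34.]
ramp end U [ 594. -245.    3.]
heel corner [ 498. -220.   26.]
heel corner2 [ 548. -190.   26.]
t 8.4 P [ 508.4 -126.8   82.5] psi -5.2 F [ 0.   0.7 -3.5] grip 0.342 80.83700180053711 j6 1.19
-> (508, -255, 81, -5) dx 11.1 dy 127.7 dz 1.5 az -0.003
```

Call:
send_rows([
  [1,0.0025,0.02,0,0,0,0],
  [1,0.0025,0.025,0,0,0,0],
  [1,0.0025,0.025,0,0,0,0],
  [1,0.0025,0.025,0,0,0,0],
  [1,0.0025,0.02,0,0,0,0],
  [1,0,0.012,0,0,0,0],
  [1,0,0,0,0,0,0],
  [1,0,-0.025,0,0,0,0],
  [1,0,-0.02,-0.03,0,0,0],
  [1,0,0,-0.05,0,0,0],
])

```text
time_s: 9.65
eef_pos: [512.5, -203.7, 160.9]
ee_rot: [-0.001, 0.999, -0.043, -0.002]
force: [1.1, -1.2, -4.1]
grip_width: 0.34
grip_force: 81.2
```

```bash
python3 -c "
from h import *
p=ctrl.capture('wrist');
for r in ctrl.landmark_of('heel_offcut',p)[:2]: print(r, ray(p,r['point'],3))
f=np.array([np.sin(np.radians(22)),-np.cos(np.radians(22))])
b=np.array([421,141])-62*f
print(b);go((b[0],b[1],165,22))"
```

```text
{'point': [356.6, 167.5], 'score': 0.84} [ 507.05932519 -307.25084599    3.        ]
[397.77439121 198.48539898]
t 9.75 P [ 515.3 -206.5  166.6] psi -4.9 F [ 0.2  0.3 -4. ] grip 0.343 81.19779109954834 j6 1.06
-> (np.float64(397.77439120821344), np.float64(198.4853989831408), 165, 22) dx -151.9 dy -393.4 dz 1.6 az -0.470
```

Call:
send_rows([
  [1,-0.0175,-0.045,0,0,0,0],
  [1,-0.0175,-0.045,0,0,0,0],
  [1,-0.0175,-0.045,0,0,0,0],
  [1,-0.0175,-0.045,0,0,0,0],
  [1,-0.0175,-0.045,0,0,0,0],
  [1,-0.0175,-0.045,0,0,0,0],
  [1,-0.0175,-0.045,0,0,0,0],
  [1,-0.0175,-0.045,0,0,0,0],
  [1,-0.0175,-0.045,0,0,0,-0.11],
  [1,0,0,0,0,0,-0.12],
])

```text
time_s: 11.0
eef_pos: [389.9, 213.5, 160.6]
ee_rot: [-0.0, 0.997, 0.075, -0.001]
force: [-0.0, -1.2, -4.6]
grip_width: 0.338
grip_force: 82.1
```

Call:
send_rows([
  [1,0,0,0,0,0,-0.12],
  [1,0,0,0,0,0,-0.12],
  [1,0,0,0.03,0,0,0],
  [1,0,0,0,0,0,0],
  [1,0,0,0,0,0,0],
  [1,0,0,0,0,0,0],
  [1,0,0,0,0,0,0],
  [1,0,0,0,0,0,0],
  [1,0,0,0,0,0,0],
  [1,0,0,0,0,0,0],
])

```text
time_s: 12.25
eef_pos: [391.8, 210.9, 131.3]
ee_rot: [-0.0, 0.982, 0.19, 0.0]
force: [-0.4, -1.0, -3.8]
grip_width: 0.341
grip_force: 81.9
```

```bash
python3 -c "
from h import *
p=ctrl.capture('wrist');save(p,'pics/w3.png')
for q in ('bar_offcut','notched_offcut','spool','jar','big_tin'):
  for r in ctrl.landmark_of(q,p)[:1]: print(q,r, ray(p,r['point'],0))
go((393,210,81,22))"
```

```text
bar_offcut {'point': [335.6, 175.2], 'score': 0.75} [422.96157853 142.22028764   0.        ]
spool {'point': [296.0, 36.6], 'score': 0.92} [517.39278545 226.16362211   0.        ]
jar {'point': [396.8, 254.9], 'score': 0.77} [369.71074583  44.55933951   0.        ]
t 12.55 P [391.8 210.8 131.3] psi 21.9 F [-0.   0.4 -4.7] grip 0.342 81.87111854553223 j6 1.42
-> (393, 210, 81, 22) dx 0.8 dy 1.2 dz 50.3 az -0.002
```

View pics/w3.png

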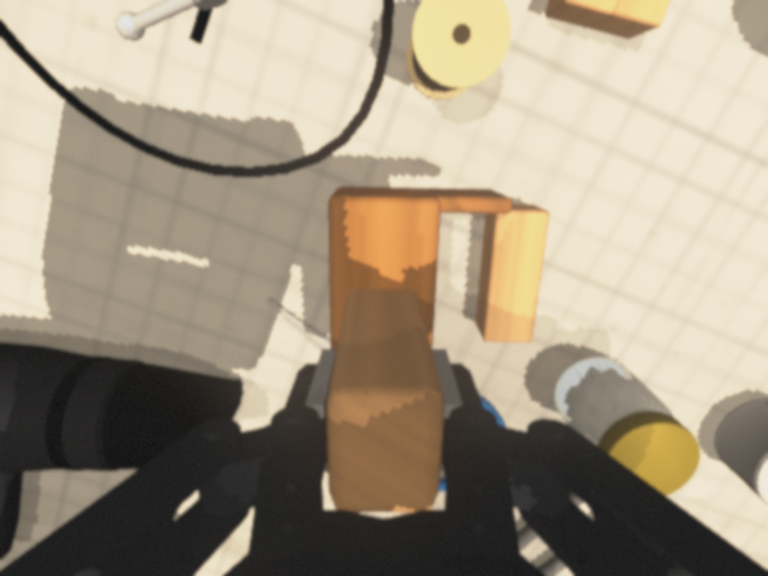

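Call:
send_rows([
  [1,0.002,0,0.03,0,0,0],
  [1,0,0,0.02,0,0,0],
  [1,0,0,0,0,0,0],
  [1,0,0.02,0,0,0,0],
  [1,0.002,0.02,0,0,0,0],
  [1,0.003,0.02,0,0,0,0],
  [1,0.0035,0.025,0,0,0,0],
  [1,0.0035,0.025,0,0,0,0],
  [1,0.0035,0.025,0,0,0,0],
  [1,0.0035,0.02,0,0,0,0],
])

```text
time_s: 13.8
eef_pos: [470.0, 74.1, 82.3]
ee_rot: [0.0, 0.982, 0.19, 0.001]
force: [0.6, 0.9, -3.1]
grip_width: 0.342
grip_force: 82.0
```

```bash
python3 -c "
from h import *
p=ctrl.capture('wrist')
for q in ('bar_offcut','jar','big_tin'):
  for r in ctrl.landmark_of(q,p)[:1]: print(q,r, ray(p,r['point'],0))
go((488,30,81,10),(505,-20,81,0),(510,-70,81,-5),(511,-240,81,-5))"
```

```text
bar_offcut {'point': [300.4, 203.0], 'score': 0.92} [477.33323487  38.88787841   0.        ]
jar {'point': [374.9, 344.9], 'score': 0.36} [ 3.72254917e+02 -8.71283971e+01 -2.84217094e-14]
big_tin {'point': [393.4, 16.9], 'score': 0.73} [621.44037176  36.39975457   0.        ]
t 14.0 P [469.1  75.   81.5] psi 21.9 F [-0.5  0.6 -4.1] grip 0.343 81.86717748641968 j6 1.1
-> (488, 30, 81, 10) dx 0.8 dy 48.8 dz 0.5 az 0.207
-> (505, -20, 81, 0) dx 8.1 dy 52.2 dz 0.0 az 0.175
-> (510, -70, 81, -5) dx 5.0 dy 50.0 dz 0.0 az 0.087
-> (511, -240, 81, -5) dx 15.8 dy 169.3 dz 0.0 az 0.000
```

Call:
send_rows([
  [1,0.001,0.024,0,0,0,0.1],
  [1,0.001,0.024,0,0,0,0.1],
  [1,0.004,0.026,0,0,0,0.09],
  [1,0.004,0.026,0,0,0,0.09],
  [1,0.0025,0.025,0,0,0,0.045],
  [1,0.0025,0.025,0,0,0,0.045],
  [1,0.0025,0.025,0,0,0,0],
  [1,0.0025,0.025,0,0,0,0],
  [1,0.0025,0.025,0,0,0,0],
  [1,0.0025,0.02,0,0,0,0],
])

```text
time_s: 15.25
eef_pos: [507.2, -165.8, 81.4]
ee_rot: [-0.0, 0.999, -0.044, -0.0]
force: [1.1, 1.5, -4.5]
grip_width: 0.346
grip_force: 82.1
```

```bash
python3 -c "
from h import *
p=ctrl.capture('wrist')
for q in ('bar_offcut','heel_offcut'):
  for r in ctrl.landmark_of(q,p)[:1]: print(q,r, ray(p,r['point'],0))
go((511,-245,81,-5))"
```

```text
bar_offcut {'point': [299.5, 199.1], 'score': 0.87} [ 501.13641687 -199.98800731    0.        ]
heel_offcut {'point': [435.6, 183.1], 'score': 0.92} [ 505.24132854 -306.90605609    0.        ]
t 15.4 P [ 507.2 -165.8   81.3] psi -5.1 F [-0.4 -0.6 -4.8] grip 0.339 81.91506385803223 j6 1.12
-> (511, -245, 81, -5) dx 10.7 dy 78.5 dz 0.3 az -0.001
```

Call:
send_rows([
  [1,0.003,0.02,0,0,0,0],
  [1,0.003,0.02,0,0,0,0],
  [1,0.003,0.02,0,0,0,0],
  [1,0.002,0.02,0,0,0,0],
  [1,0,0.01,0,0,0,0],
  [1,0,0,0,0,0,0],
  [1,0,-0.025,0,0,0,0],
  [1,0,-0.02,-0.03,0,0,0],
  [1,0,0,-0.06,0,0,0],
  [1,0,0,-0.03,0,0,0],
])

```text
time_s: 16.65
eef_pos: [515.0, -211.0, 204.6]
ee_rot: [0.001, 0.999, -0.043, 0.002]
force: [0.0, -0.2, -5.6]
grip_width: 0.341
grip_force: 82.1
```

```bash
python3 -c "
from h import *
p=ctrl.capture('wrist')
for q in ('bar_offcut','heel_offcut'):
  for r in ctrl.landmark_of(q,p)[:2]: print(q,r, ray(p,r['point'],3))
go((560,30,200,-5),(655,230,200,-45))"
```

```text
bar_offcut {'point': [324.1, 164.5], 'score': 0.62} [ 505.39800951 -291.360244      3.        ]
heel_offcut {'point': [370.0, 159.9], 'score': 0.93} [ 506.27446912 -345.25840083    3.        ]
t 16.8 P [ 514.5 -211.2  201.9] psi -5.0 F [-0.4 -0.2 -5. ] grip 0.34 82.1210789680481 j6 1.06
-> (560, 30, 200, -5) dx 24.3 dy -244.3 dz 1.9 az 0.000
-> (655, 230, 200, -45) dx 77.2 dy -207.5 dz 0.0 az 0.698
```

Call:
send_rows([
  [1,0.01,-0.0486,0,0,0,0],
  [1,0.01,-0.0486,0,0,0,0],
  [1,0.01,-0.0486,0,0,0,0],
  [1,0.01,-0.0486,0,0,0,0],
  [1,0.01,-0.0486,0,0,0,0],
  [1,0.01,-0.0486,0,0,0,0],
  [1,0.01,-0.0486,0,0,0,0],
  [1,0.01,-0.0486,0,0,0,0],
  [1,0.01,-0.0486,0,0,0,0],
  [1,0,0,0,0,0,0.11],
])

```text
time_s: 18.05
eef_pos: [641.3, 219.8, 197.3]
ee_rot: [0.0, 0.995, -0.098, -0.002]
force: [0.7, -0.5, -5.5]
grip_width: 0.341
grip_force: 81.1
```

Call:
send_rows([
  [1,0,0,0,0,0,0.118],
  [1,0,0,0,0,0,0.118],
  [1,0,0,0,0,0,0.118],
  [1,0,0,0,0,0,0.118],
  [1,0,0,0,0,0,0.118],
  [1,0,0,0.03,0,0,0],
  [1,0,0,0.03,0,0,0],
  [1,0,0,0,0,0,0],
  [1,0,0,0,0,0,0],
  [1,0,0,0,0,0,0],
])

```text
time_s: 19.3
eef_pos: [642.7, 216.4, 142.5]
ee_rot: [-0.001, 0.923, -0.384, 0.001]
force: [1.5, -1.1, -4.2]
grip_width: 0.345
grip_force: 81.1
```

```bash
python3 -c "
from h import *
p=ctrl.capture('wrist');save(p,'pics/w4.png')
for q in ('notched_offcut','spool','big_tin'):
  for r in ctrl.landmark_of(q,p)[:1]: print(q,r, ray(p,r['point'],0))
go((643,217,81,-45))"
```

```text
notched_offcut {'point': [327.9, 174.0], 'score': 0.59} [592.92871616 165.20409459   0.        ]
spool {'point': [333.4, 256.1], 'score': 0.79} [518.94054547 221.34197296   0.        ]
big_tin {'point': [419.4, 52.5], 'score': 0.83} [619.64168953  36.61090785   0.        ]
t 19.5 P [642.4 216.3 141.9] psi -45.1 F [ 0.8 -0.2 -4.4] grip 0.339 81.08814239501953 j6 2.51
-> (643, 217, 81, -45) dx -0.1 dy -0.9 dz 60.9 az -0.002
```

View pics/w4.png

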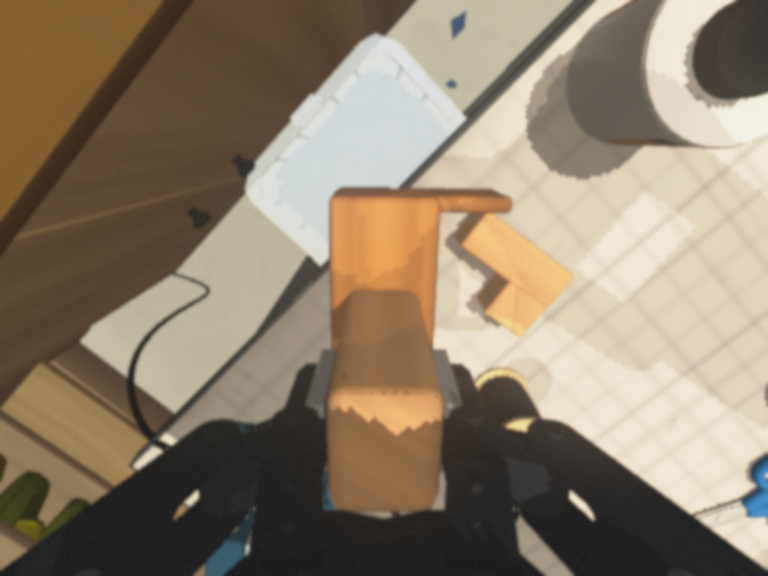

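Call:
send_rows([
  [1,0,0,0.035,0,0,0],
  [1,0,0,0.026,0,0,0],
  [1,0,0,0,0,0,0],
  [1,0,0.02,0,0,0,0],
  [1,0,0.02,0,0,0,0],
  [1,0,0.025,0,0,0,0],
  [1,0,0.03,0,0,0,0],
  [1,0,0.03,0,0,0,0],
  [1,0,0.03,0,0,0,0],
  [1,0,0.025,0,0,0,0],
])

```text
time_s: 20.75
eef_pos: [514.8, 88.6, 81.9]
ee_rot: [-0.0, 0.923, -0.384, 0.001]
force: [0.5, -0.3, -4.6]
grip_width: 0.343
grip_force: 81.0
```

```bash
python3 -c "
from h import *
p=ctrl.capture('wrist')
for q in ('notched_offcut','big_tin','spool'):
  for r in ctrl.landmark_of(q,p)[:1]: print(q,r, ray(p,r['point'],0))
go((498,55,81,-35),(497,10,81,-20),(502,-35,81,-5),(512,-150,81,-5))"
```

```text
notched_offcut {'point': [305.8, 202.1], 'score': 0.89} [4.82078159e+02 6.42110532e+01 2.84217094e-14]
big_tin {'point': [203.7, 42.0], 'score': 0.82} [618.09561401  35.0292447    0.        ]
t 20.95 P [515.6  89.3  81.6] psi -45.2 F [ 0.5  0.7 -4.4] grip 0.345 81.24205470085144 j6 2.31
-> (498, 55, 81, -35) dx 11.9 dy 36.6 dz 0.6 az -0.177
-> (497, 10, 81, -20) dx 25.0 dy 37.4 dz 0.0 az -0.262
-> (502, -35, 81, -5) dx 20.1 dy 40.6 dz 0.0 az -0.262
-> (512, -150, 81, -5) dx 20.0 dy 113.7 dz 0.0 az 0.000
```

Call:
send_rows([
  [1,0.005,0.02,0,0,0,-0.11],
  [1,0.005,0.02,0,0,0,-0.11],
  [1,0.005,0.02,0,0,0,-0.11],
  [1,0.005,0.02,0,0,0,-0.11],
  [1,0.005,0.02,0,0,0,-0.11],
  [1,0.005,0.02,0,0,0,-0.11],
  [1,0.004,0.02,0,0,0,-0.04],
  [1,0.004,0.025,0,0,0,0],
  [1,0.004,0.025,0,0,0,0],
  [1,0.004,0.025,0,0,0,0],
])

```text
time_s: 22.2
eef_pos: [490.5, -124.6, 81.0]
ee_rot: [0.0, 0.999, -0.044, 0.001]
force: [-0.5, 1.2, -3.9]
grip_width: 0.34
grip_force: 81.4
```

```bash
python3 -c "
from h import *
p=ctrl.capture('wrist')
for q in ('notched_offcut','small_tin'):
  for r in ctrl.landmark_of(q,p)[:1]: print(q,r, ray(p,r['point'],0))
go((512,-165,81,-5),(512,-245,81,-5))"
```

```text
notched_offcut {'point': [306.0, 200.5], 'score': 0.93} [ 483.03403254 -163.97453947    0.        ]
small_tin {'point': [223.9, 318.4], 'score': 0.5} [374.4044694  -84.93989534   0.        ]
t 22.35 P [ 490.3 -124.7   80.8] psi -5.1 F [ 0.   0.2 -4.2] grip 0.344 81.56344056129456 j6 1.18
-> (512, -165, 81, -5) dx 25.2 dy 38.2 dz -0.2 az -0.002
-> (512, -245, 81, -5) dx 7.0 dy 79.7 dz 0.0 az 0.000
```

Call:
send_rows([
  [1,0.008,0.016,0,0,0,0],
  [1,0.008,0.016,0,0,0,0],
  [1,0.007,0.016,0,0,0,0],
  [1,0.002,0.02,0,0,0,0],
  [1,0.002,0.02,0,0,0,0],
  [1,0.002,0.02,0,0,0,0],
  [1,0.001,0.014,0,0,0,0],
  [1,0,0,0,0,0,0],
  [1,0,-0.025,0,0,0,0],
  [1,0,-0.02,-0.03,0,0,0],
])

```text
time_s: 23.6
eef_pos: [511.4, -201.5, 108.8]
ee_rot: [-0.001, 0.999, -0.044, -0.002]
force: [-0.3, 0.6, -3.5]
grip_width: 0.339
grip_force: 81.4
```

```bash
python3 -c "
from h import *
p=ctrl.capture('wrist');save(p,'pics/w5.png')
for q in ('notched_offcut','bar_offcut','heel_offcut'):
  for r in ctrl.landmark_of(q,p)[:1]: print(q,r, ray(p,r['point'],3))
go((505,-100,81,-5))"
```

```text
notched_offcut {'point': [359.5, 192.0], 'score': 0.77} [ 497.78454981 -291.13829451    3.        ]
bar_offcut {'point': [403.3, 175.9], 'score': 0.82} [ 509.28528322 -328.41950374    3.        ]
heel_offcut {'point': [464.3, 158.9], 'score': 0.94} [ 519.91215673 -378.7760811     3.        ]
t 23.8 P [ 512.6 -203.1  110.4] psi -5.0 F [ 0.8 -0.5 -4.4] grip 0.338 81.50512933731079 j6 1.07
-> (505, -100, 81, -5) dx -16.5 dy -102.0 dz 29.4 az 0.001
```

View pics/w5.png

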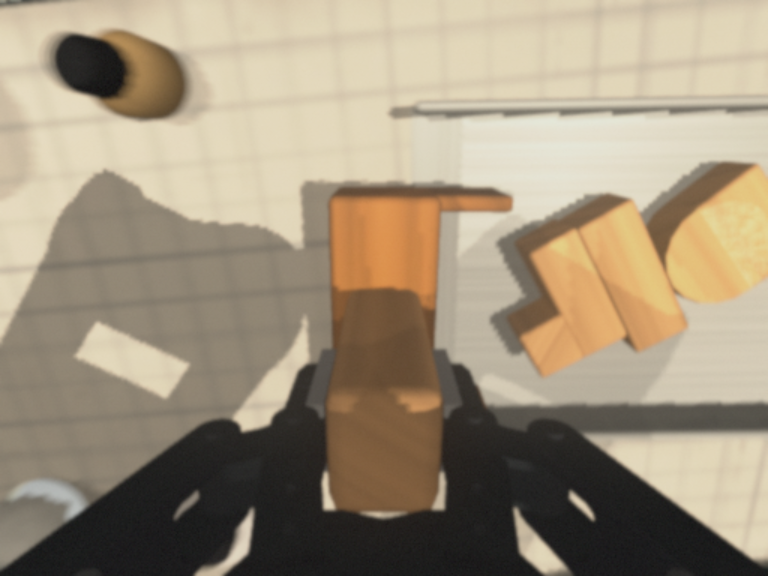

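All three pieces lie on the pan floor beyond the lip: notched at (560,320), bar at (630,270), heel at (730,240). The last step is to set the block down.

Call:
send_rows([
  [1,-0.006,-0.04,0,0,0,0],
  [1,-0.006,-0.04,0,0,0,0],
  [1,-0.006,-0.04,0,0,0,0],
  [1,-0.005,-0.03,0,0,0,0],
  [1,0,0,0.02,0,0,0],
  [1,0,0,0.008,0,0,0],
  [1,0,0,0.002,0,0,0],
  [1,0,0,0.002,0,0,0],
  [1,0,0,0,0,0,0],
  [1,0,0,0,0,0,0],
])

```text
time_s: 25.05
eef_pos: [502.9, -52.0, 78.6]
ee_rot: [0.0, 0.999, -0.044, 0.0]
force: [0.2, -0.1, -5.2]
grip_width: 0.342
grip_force: 81.8
```

```bash
python3 -c "
from h import *
go((500,-60,76.3,-5))"
```

```text
t 25.05 P [502.9 -52.   78.6] psi -5.0 F [ 0.2 -0.1 -5.2] grip 0.342 81.77321076393127 j6 1.32
-> (500, -60, 76.3, -5) dx -2.1 dy 8.2 dz 2.3 az -0.001
```

Call:
send_rows([
  [1,0,0,0.001,0,0,0],
  [1,0,0,0.001,0,0,0],
  [1,0,0,0.0005,0,0,0],
  [1,0,0,0,0,0,0],
  [1,0,0,0,0,0,0],
  [0.3,0,0,0,0,0,0],
  [-0.3,0,0,0,0,0,0],
  [-1,0,0,0,0,0,0],
  [-1,0,0,0,0,0,0],
  [-1,0,0,0,0,0,0],
], squeeze=40)

```text
time_s: 26.3
eef_pos: [502.8, -51.9, 75.9]
ee_rot: [0.0, 0.999, -0.044, 0.0]
force: [0.4, 0.2, 0.7]
grip_width: 0.999
grip_force: 0.0
```

Call:
send_rows([
  [-1,0,0,0,0,0,0],
  [-1,0,0,-0.01,0,0,0],
  [-1,0,0,-0.03,0,0,0],
  [-1,0,0,-0.04,0,0,0],
  [-1,0,0,-0.05,0,0,0],
  [-1,-0.05,0,-0.02,0,0,0],
  [-1,-0.05,0,0,0,0,0],
  [-1,-0.05,0,0,0,0,0],
  [-1,0,0,0,0,0,0],
  [-1,0,0,0,0,0,0],
])

```text
time_s: 27.55
eef_pos: [353.8, -38.9, 226.5]
ee_rot: [0.0, 0.999, -0.044, 0.001]
force: [0.4, -0.4, 0.9]
grip_width: 1.0
grip_force: 0.0
```

```bash
python3 -c "
from h import *
go()
p=ctrl.capture('top');save(p,'pics/t9.png')"
```

```text
t 27.55 P [353.8 -38.9 226.5] psi -5.0 F [ 0.4 -0.4  0.9] grip 1.0 0.0 j6 1.22
```

View pics/t9.png

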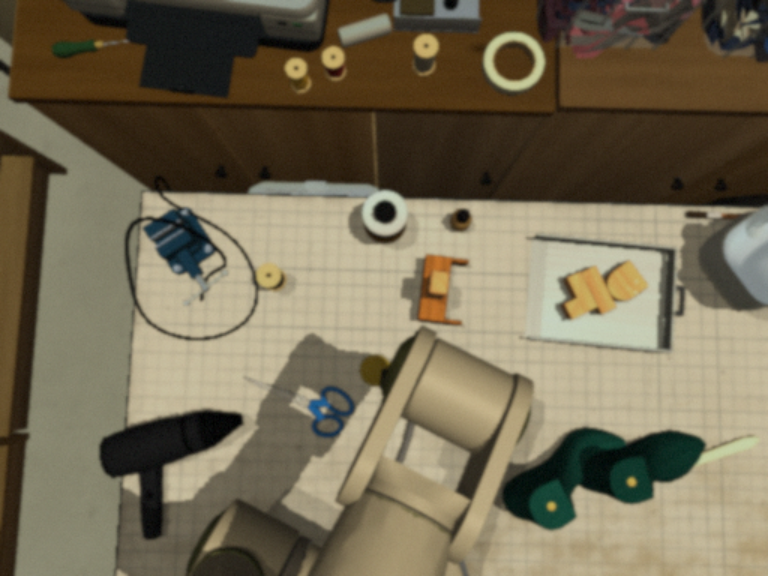

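The picture shows the block standing upright at (437,290), well clear of the pan. All three offcuts are in the pan at about (600,290), and the tins, bottle and spool are where they were. The jar, partly behind the arm, still shows at (375,370).

```bash
python3 -c "
from rig import ctrl
print(ctrl.finish_job())"
```

```text
the job is handed in; nothing more can be done
None
```

The job is handed in at about 28 s of the 72 s allowed: all three offcuts are in the pan past the lip, and the push block stands upright, released and clear of the pan; the final picture shows nothing else moved, though the small tin was hidden behind the arm in it.

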